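Open the child-resistant solvent bottle at the specimen bench

ROBOT

A 6-joint arm with a two-finger parallel gripper is mounted at the origin on the work surface. World frame = base frame: x ahead of the robot, y to its left, z up, the work surface at z = 0. Lengths are in m, angles in rad, forces in N, time in s.
With the tool pointing down it reaches from about 0.25 to 0.775 m from the base axis. Payload 4 kg.
Tool frame: the origin (TCP) lies midway between the tips of the shut fingers; the grasp point (between the pads) lies grip_point_offset behind it (grip_point_offset is the distance from the TCP to the grasp point, in m); z points along the fingers, y is the line along which they close (so a half turn about z gives the same grasp; the last joint's range is limited). The gripper opens to 94 mm and grips with 3 to 60 N. Pads are 16 mm wide; open, the fingers measure 119 mm over their backs; the gripper's body (75 mm by 177 mm) begins 78 mm behind the grasp point.
Start: joints at [-1.415, 0.087, 1.371, -0, 1.684, -0.103], TCP at [0.141, -0.532, 0.206] pointing down, gripper open.
Joint ranges: [-3.1, 3.1], [-0.76, 2.03], [0.27, 2.55], [-1.08, 4.22], [0.17, 2.65], [-2.57, 2.57]. Speed limits (rad/s): [2.79, 2.79, 3.14, 3.14, 3.14, 3.14].

INTERFACE

Orientations are given as [roll, pitch, yaw] about the fixed x, y, z axes, in that order (R = Rz(yaw) Ry(pitch) Rx(roll)).
In Python, from bench import * gives the robot as it stands. The module is installed in compiled form; this text tells all that it offers.
- The arm moves only by the tool apply_moves, never from a script. Its argument "commands" is a list of rows, each a list of 7 numbers: the turn, a rotation vector about the world's x, y, z in rad, then the shift along the world's x, y, z in m, then the opening in per cent of the stroke, from 0 (shut) to 100 (fully open). In form: [[ax, ay, az, x, y, z, jaw], ...]. A call has exactly 5 rows; each row is the pose to reach, as a shift and turn from the pose commanded when the call began; what a row does not reach only later rows make up. A row lasts 1/10 s, in which the tool goes at most 50 mm and 8.59 degrees, less where a joint would pass 70% of its speed; a pose out of reach is approached as far as the arm can. A call with a gripper value outside its range is refused whole. The fingers move at their own pace and stop on an object; the grip force is fixed at half the most. Time passes only in rows, so rows that repeat a pose let the fingers close, or fill a call up. It gives the time, the measured TCP pose, the force, the opening and the grip force at its end, in the units of the state.
- get_obs(): the state, without advancing time (a new reading comes with each control period).
- snapshot(name): name is "scene" or "top" or "wrist"; returns a dict with "pixels" (420x560x3 uint8, red, green, blue), "vertical_fov" (degrees; the focal length in pixels is half the picture's height over the tangent of half this angle, whatever the lens; pixels are square), "cx", "cy" (the principal point, pixels), "rvec" (rotation vector, rad) and "tvec" (3), from world to camera coordinates, as OpenCV has them. Camera axes: x right, y down, z forward; pixel columns grow to the right and rows downward; lengths in m; the calibration is good to about 2 mm. A picture is of the moment at which its call begins. There is no depth.
- close_job(): hands the job in; it is judged then, once.
Trained networks look in the newest picture that a camera, given by its name, has taken for a name from the list of things; names that differ only in an ending like _2 or _b are one class to them, and where a whole thing is asked for, a point or a joint stands for the part that bears it (a point fixed in the world has none). Each returns a list of dicts, best first, with "score" (0 to 1); they miss things now and then, are a little off and sometimes report something else, mostly with a low value. They report only what shows in the picture. A call takes as long as a camera call. They do not tell look-alikes from the thing itself.
- masks_of(camera, query): "mask" (420x560 bool, what is visible of it) and "extent" ([left, top, right, bottom] in pixels, round what is visible of it).
- place_of(camera, query): "pixel" ([column, row] in pixels: a listed point, or the origin of a listed thing).
The state is a dict: "time": time; "joint_positions": joint angles; "qvel": joint speeds; "joint_torque": joint torques, N m; "tool_pos": TCP position; "ee_rot": TCP orientation; "wrist_force": force on the tool from outside, world axes, zero at the start; "wrist_torque": the same for the moment, N m; "width": finger opening in m; "finger_force": force on a finger pad.
Only numpy, scipy, OpenCV 4.12 (cv2) and the standard library are available. Lean on these libraries where they do the work, as an engineer would, in place of code of your own. Each camera call takes 0.05 s, during which the arm holds its last target. There are 200 camera calls.

TASK

Carry the oblong white solvent bottle, upright and held by its body, never by its cap, to the aluminium holder, set it fully home in the pocket and let go of it. Then take hold of its black child-resistant cap, push it down hard and, while pushing, turn it anticlockwise (seen from above) until it comes free, lift it off and set it down right way up in the middle of the shallow steel dish, without dropping it. Leave the jar, the beaker and the specimen puck where they stand.

Things in the scene. Friction and masses are not known exactly. Their poses are not given: they have to be found in the camera images.
- bottle: Oblong white plastic solvent bottle, about 0.42 kg, standing loose. Body 74 mm (its x) by 52 mm (its y), 90 mm tall, with a flat shoulder at 90 mm; best gripped across the 52 mm, about 85 mm above its base (keep the palm off the cap). The neck, 22 mm across with two bayonet tabs, stands on the shoulder's centre up to 114 mm; with the cap on, 130 mm in all. Origin: centre of the underside; z up.
- cap: Black 12-sided push-and-turn cap, 42 mm across flats (flats face its x axis and every 30 degrees from it), 28 mm tall, 0.04 kg, locked on the bottle's neck with its x along the bottle's x. Origin: centre of its open lower rim, while locked 102 mm above the bottle's underside and 12 mm above the shoulder; z points to its closed top. Once off it stands on its rim.
- cap_grip (a point): Point on the cap's axis, 23 mm above its lower rim: a height to grip the cap. To open: hold the cap pressed down (see liner) and turn it anticlockwise from above; it is free of the neck's tabs from about 55 to 115 degrees past locked (75 is right), then lifts straight off (clear after 20 mm). It does not turn clockwise; unpressed it turns only a few degrees.
- liner (a joint): Sprung liner inside the cap: how far the cap is pressed down on the neck, in m; 0 locked, about 0.006 clears the locking teeth, 0.007 to 0.008 right, 0.009 its stop, -0.0035 when off. Spring 1.6 N/mm: about 6 N locked (to be overcome first), 15 N at 0.006, 18 N at 0.0075; arms and grips give way by some mm under that. It is damped and lifts the cap a little once free.
- holder: Fixed aluminium bottle holder: base plate 150 mm (its x) by 90 mm (its y), 4 mm thick, with an open-topped rectangular pocket, inside 80 mm (x) by 58 mm (y), walls 6 mm thick with their top 36 mm above the bench. The bottle fits either way round with its x along the holder's x, 3 mm clear on each side, and cannot turn in it. Origin: centre of the underside.
- pocket (a point): Centre of the pocket's floor (4 mm above the bench), where the bottle's underside centre comes to lie; axes as the holder's.
- dish: Fixed shallow square steel dish, 120 mm by 120 mm, rim 10 mm high, walls 4 mm. Origin: centre of the underside.
- dish_floor (a point): Centre of the dish's flat inner floor, 4 mm above the bench.
- jar: Bystander: round amber glass jar with a black lid, 56 mm across, 85 mm tall. Origin: centre of the underside.
- beaker: Bystander: open glass beaker, 64 mm across, 80 mm tall. Origin: centre of the underside.
- puck: Bystander: black resin specimen puck, 40 mm across, 25 mm tall, a bright metal face on top. Origin: centre of the underside.
Things that resemble listed ones, but are neither listed nor needed, are in the scene too. There is more than one size of the dish; the one meant has the size given above.

How it is judged:
By the outcome, as a careful person would: the job done as asked, in the order asked, and still so for the second after the job is handed in, with the robot touching nothing.
It also fails if it takes over 64 s, if anything falls off the work surface, if the arm or the gripper's body presses on something with over 40 N, if the wrist force passes 120 N, or if a joint passes its speed limit or range.

## Working session

There is one attempt and no reset: what is moved stays moved. The work goes in short steps, Python scripts to look and compute and a tool call to move; the robot and the scene stay as the last step left them, time stands still between calls to the robot, and variables do not carry over. Pictures are saved under pics/ and viewed, at most 13 in all, crops included, and the job is handed in when it is done.

Besides the shell and the picture viewer there is one more tool, called by a JSON object that holds its "api" and its "payload". apply_moves: Moves the arm, as the interface text tells. Its arguments: {"type":"object","properties":{"commands":{"type":"array"}},"required":["commands"]}

```bash
mkdir -p pics
cat > h.py <<'E'
from bench import *
import numpy as np, cv2
def ray(s,px):
    R=cv2.Rodrigues(np.array(s["rvec"],float))[0]; t=np.array(s["tvec"],float).ravel()
    f=210/np.tan(np.radians(s["vertical_fov"])/2)
    d=R.T@np.array([(px[0]-s["cx"])/f,(px[1]-s["cy"])/f,1]); return -R.T@t,d
def at(s,px,z):
    o,d=ray(s,px); return (o+d*(z-o[2])/d[2]).round(4)
def proj(s,P):
    f=210/np.tan(np.radians(s["vertical_fov"])/2)
    K=np.array([[f,0,s["cx"]],[0,f,s["cy"]],[0,0,1]],float)
    return cv2.projectPoints(np.array(P,float).reshape(-1,3),np.array(s["rvec"],float),np.array(s["tvec"],float),K,None)[0].reshape(-1,2)
def save(n,im): cv2.imwrite(f"pics/{n}.png",cv2.cvtColor(im,cv2.COLOR_RGB2BGR))
E
python3 - <<'E'
from h import *
o=get_obs(); print(o)
S={}
for c in("top","scene"):
    s=snapshot(c); save(c+"1",s["pixels"]); print(c,s["vertical_fov"],s["cx"],s["cy"],s["rvec"],s["tvec"])
    for q,z in(("bottle",0),("cap",.102),("cap_grip",.125),("holder",0),("pocket",.004),("dish",0),("dish_floor",.004),("jar",0),("beaker",0),("puck",0)):
        for r in place_of(c,q): print(c,q,round(r["score"],2),np.round(r["pixel"],1),at(s,r["pixel"],z))
E
```

```text
{'time': 0.0, 'joint_positions': array([-1.41512530e+00,  8.79382892e-02,  1.37219969e+00,  2.01541522e-05,
        1.68359159e+00, -1.03088065e-01]), 'qvel': array([ 3.78090667e-04,  4.30273307e-05,  2.78833021e-04, -6.17507392e-04,
       -5.07968008e-04, -1.71331414e-03]), 'joint_torque': array([-6.61116937e-04, -3.40183890e+01, -3.02429509e+01,  7.18913041e-02,
        3.29514197e-02, -1.60706936e-04]), 'tool_pos': array([ 0.14066094, -0.53116221,  0.20434099]), 'ee_rot': array([-3.13946915e+00, -2.39824628e-04,  2.58761087e-01]), 'wrist_force': array([-0.84561625,  0.18812359, -0.4221269 ]), 'wrist_torque': array([ 0.00566289, -0.01060032,  0.02221504]), 'finger_force': 0.0, 'width': 0.09405897349602989}
top 44.152648263027295 277.51070869142734 209.06006278991168 [ 2.13170089 -2.16802489  0.12747762] [0.01932361 0.61865942 1.30426987]
top bottle 0.65 [184.7 234.2] [0.5609 0.2575 0.    ]
top cap 0.59 [179.8 231.6] [0.559  0.2502 0.102 ]
top cap_grip 0.85 [176.8 231.1] [0.5583 0.2529 0.125 ]
top holder 0.55 [379.4 266.8] [ 0.4662 -0.2562  0.    ]
top pocket 0.8 [377.6 264.3] [ 0.
[... 744 characters left out ...]
0.2465 0.102 ]
scene cap 0.59 [364.5 242.7] [0.5305 0.2267 0.102 ]
scene cap_grip 0.87 [364.3 244. ] [0.5563 0.2527 0.125 ]
scene holder 0.84 [264.7 179. ] [ 0.4683 -0.2532  0.    ]
scene pocket 0.73 [263.3 176.8] [ 0.4688 -0.2598  0.004 ]
scene dish 0.83 [219.7 217.3] [ 0.6646 -0.1483  0.    ]
scene dish 0.57 [285.9 277.6] [0.6543 0.132  0.    ]
scene dish_floor 0.93 [299.5 223.7] [ 0.5166 -0.0151  0.004 ]
scene dish_floor 0.58 [215.5 217.5] [ 0.6765 -0.1475  0.004 ]
scene dish_floor 0.57 [285.8 275.8] [0.6539 0.131  0.004 ]
scene jar 0.67 [162.6 213.7] [ 0.7779 -0.2386  0.    ]
scene beaker 0.64 [264.  326.1] [ 0.7688  0.2287 -0.    ]
scene puck 0.65 [203.3 254.5] [ 0.7666 -0.0336  0.    ]
```

View pics/top1.png

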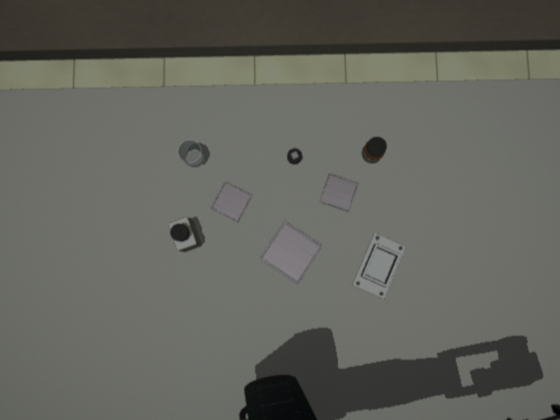

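View pics/scene1.png

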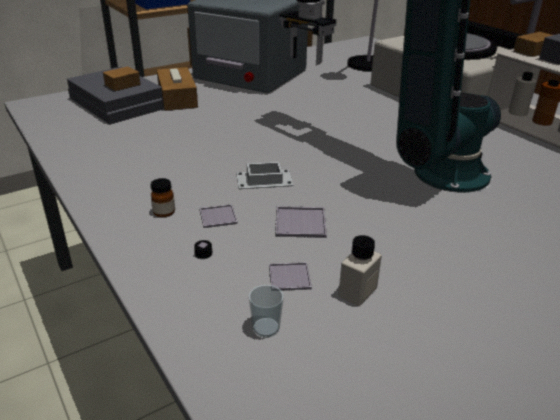

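The candidates for the dish in the top view are (231,201), (339,192) and (291,252). The one at (291,252) looks largest, so I'll measure all three and crop to confirm. There is only one bottle, at (182,234), and one holder, at (380,265).

Run:
```python
from h import *
for c in("top","scene"):
    s=snapshot(c)
    for q,z in(("dish",.007),("holder",.004),("bottle",.09),("cap",.13)):
        for r in masks_of(c,q):
            m=r["mask"].astype(np.uint8)
            cs=max(cv2.findContours(m,cv2.RETR_EXTERNAL,cv2.CHAIN_APPROX_NONE)[0],key=len).reshape(-1,2)
            w=np.array([at(s,p,z)[:2] for p in cs],np.float32)
            print(c,q,round(r["score"],2),np.round(r["extent"]),cv2.minAreaRect(w*1000))
    if c=="top": save("crop1",cv2.resize(s["pixels"][135:310,155:415],None,fx=3,fy=3,interpolation=2))
```

```text
top dish 0.92 [210. 186. 254. 221.] ((645.7782592773438, 134.2086639404297), (84.28050994873047, 82.85040283203125), 62.15260696411133)
top dish 0.88 [259. 222. 322. 283.] ((508.65765380859375, -23.870223999023438), (120.19647979736328, 120.00187683105469), 55.59568405151367)
top dish 0.64 [322. 174. 358. 212.] ((664.6604614257812, -153.99078369140625), (80.61125183105469, 81.3431396484375), 70.13301086425781)
top holder 0.58 [354. 234. 404. 303.] ((468.80377197265625, -254.1111602783203), (90.43853759765625, 151.2534637451172), 65.3074722290039)
top bottle 0.81 [167. 218. 200. 251.] ((552.4759521484375, 240.291259765625), (81.83778381347656, 61.764896392822266), 18.606708526611328)
top cap 0.69 [167. 222. 191. 242.] ((554.4600219726562, 246.52920532226562), (48.3859748840332, 41.189361572265625), 89.05298614501953)
scene dish 0.97 [201. 201. 235. 230.] ((668.8736572265625, -149.17315673828125), (98.83869171142578, 85.2361068725586), 70.25094604492188)
scene dish 0.93 [276. 208. 328. 238.] ((510.8044128417969, -20.743408203125), (133.781005859375, 118.29795837402344), 56.70315933227539)
scene dish 0.7 [351. 234. 375. 261.] ((447.74322509765625, 139.1493377685547), (94.06121826171875, 50.43761444091797), 50.01270294189453)
scene dish 0.56 [267. 260. 311. 292.] ((649.6561279296875, 137.52487182617188), (89.33858489990234, 82.31410217285156), 61.63285827636719)
scene holder 0.75 [235. 158. 293. 186.] ((461.1771240234375, -272.83087158203125), (154.44338989257812, 150.50979614257812), 64.70806121826172)
scene bottle 0.96 [334. 255. 381. 305.] ((597.0250854492188, 289.2750244140625), (158.39190673828125, 73.46839904785156), 45.00003433227539)
scene cap 0.63 [352. 234. 374. 262.] ((569.095458984375, 262.38458251953125), (78.35652923583984, 41.29217529296875), 43.742958068847656)
```

View pics/crop1.png

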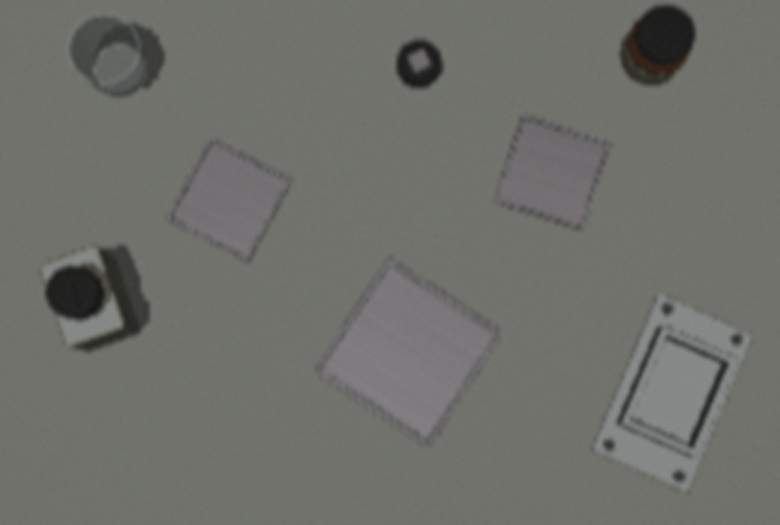

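The crop shows two small dishes of about 82 mm, at crop (231,200) and (553,172). The large one at crop (410,350), image (291,252), measures 120 × 120 mm, so it is the one meant. The bottle's long axis is at about 19° and the holder's at about −25°. I'll move over the bottle.

Run:
```python
import bench; print(bench.grip_point_offset if hasattr(bench,"grip_point_offset") else [n for n in dir(bench) if n[0]!="_"])
```

```text
0.0188
```

{"api": "apply_moves", "payload": {"commands": [[0, 0, 0, 0.02, 0.039, 0.01, 100], [0, 0, 0, 0.041, 0.078, 0.02, 100], [0, 0, 0, 0.062, 0.117, 0.03, 100], [0, 0, 0, 0.083, 0.156, 0.04, 100], [0, 0, 0, 0.104, 0.195, 0.05, 100]]}}

```text
time: 2.1
tool_pos: [0.2452, -0.3351, 0.256]
ee_rot: [3.141, -0.0, 0.258]
wrist_force: [1.5, 0.5, 0.6]
width: 0.0941
finger_force: 0.0
```

{"api": "apply_moves", "payload": {"commands": [[0, 0, 0, 0.02, 0.039, 0, 100], [0, 0, 0, 0.041, 0.078, 0, 100], [0, 0, 0, 0.062, 0.117, 0, 100], [0, 0, 0, 0.083, 0.156, 0, 100], [0, 0, 0, 0.104, 0.195, 0, 100]]}}

```text
time: 2.6
tool_pos: [0.3492, -0.14, 0.2558]
ee_rot: [3.141, -0.001, 0.258]
wrist_force: [1.6, -0.3, 0.1]
width: 0.0939
finger_force: 0.0
```

{"api": "apply_moves", "payload": {"commands": [[0, 0, 0, 0.02, 0.039, 0, 100], [0, 0, 0, 0.041, 0.078, 0, 100], [0, 0, 0, 0.062, 0.117, 0, 100], [0, 0, 0, 0.083, 0.156, 0, 100], [0, 0, 0, 0.104, 0.195, 0, 100]]}}

```text
time: 3.1
tool_pos: [0.4533, 0.0552, 0.2558]
ee_rot: [3.141, -0.001, 0.259]
wrist_force: [-0.3, 0.1, 0.5]
width: 0.0939
finger_force: 0.0
```

{"api": "apply_moves", "payload": {"commands": [[0, 0, 0.02, 0.025, 0.039, 0, 100], [0, 0, 0.04, 0.05, 0.078, 0, 100], [0, 0, 0.07, 0.08, 0.117, 0, 100], [0, 0, 0.07, 0.103, 0.15, 0, 100], [0, 0, 0.07, 0.103, 0.15, 0, 100]]}}

```text
time: 3.6
tool_pos: [0.557, 0.2069, 0.2526]
ee_rot: [-3.14, 0.003, 0.333]
wrist_force: [-0.0, 0.1, -1.8]
width: 0.0941
finger_force: 0.0
```

Run:
```python
from h import *
o=get_obs(); print(o["tool_pos"],o["ee_rot"])
s=snapshot("wrist"); save("w1",s["pixels"])
o_,d=ray(s,(280,210)); print("cam",o_,d)
for q,z in(("bottle",0),("cap",.102),("cap_grip",.125)):
    for r in place_of("wrist",q): print(q,round(r["score"],2),np.round(r["pixel"],1),at(s,r["pixel"],z))
for q,z in(("bottle",.09),("cap",.13)):
    for r in masks_of("wrist",q):
        cs=max(cv2.findContours(r["mask"].astype(np.uint8),0,1)[0],key=len).reshape(-1,2)
        w=np.array([at(s,p,z)[:2] for p in cs],np.float32)*1000
        print(q,r["score"],r["extent"],cv2.minAreaRect(w))
```

```text
[0.55699544 0.20693151 0.2526247 ] [-3.14023211e+00  3.13493572e-03  3.33317713e-01]
cam [0.63019466 0.23272719 0.4311924 ] [-0.25303824 -0.0814601  -0.96403201]
bottle 0.75 [248.5 171. ] [0.5527 0.2512 0.    ]
cap 0.58 [237.8 185.9] [0.5535 0.2524 0.102 ]
cap 0.44 [530.5  86.6] [0.7294 0.0266 0.102 ]
cap_grip 0.7 [240.6 186.1] [0.5595 0.2485 0.125 ]
bottle 0.89 [215.2, 138.8, 271.6, 217.4] ((560.56396484375, 249.3685302734375), (78.29403686523438, 54.7763557434082), 18.617603302001953)
cap 0.91 [214.6, 165.0, 262.2, 211.8] ((558.4988403320312, 249.20355224609375), (45.301292419433594, 42.09189224243164), 18.886322021484375)
```

View pics/w1.png

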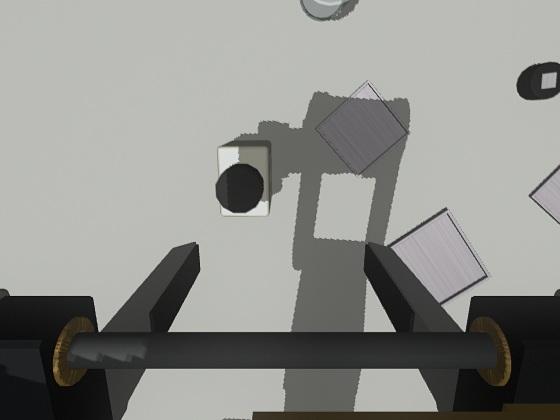

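The wrist view shows the bottle's body at about (244,178) and its cap at (240,187). That puts the centre at (0.558, 0.2495) with a yaw of 0.327. I'll go over it and down.

{"api": "apply_moves", "payload": {"commands": [[0, 0, 0, 0.002, 0.03, -0.02, 100], [0, 0, 0, 0.002, 0.046, -0.05, 100], [0, 0, 0, 0.002, 0.046, -0.07, 100], [0, 0, 0, 0.002, 0.046, -0.07, 100], [0, 0, 0, 0.002, 0.046, -0.07, 100]]}}

```text
time: 4.4
tool_pos: [0.5577, 0.2484, 0.1864]
ee_rot: [3.141, -0.001, 0.328]
wrist_force: [-1.5, -0.3, 0.5]
width: 0.0941
finger_force: 0.0
```

Run:
```python
from h import *
o=get_obs(); print(o["tool_pos"],o["ee_rot"])
s=snapshot("wrist")
for q,z in(("cap_grip",.125),):
    for r in place_of("wrist",q): print(q,round(r["score"],2),np.round(r["pixel"],1),at(s,r["pixel"],z))
for q,z in(("bottle",.09),("cap",.13)):
    for r in masks_of("wrist",q):
        cs=max(cv2.findContours(r["mask"].astype(np.uint8),0,1)[0],key=len).reshape(-1,2)
        w=np.array([at(s,p,z)[:2] for p in cs],np.float32)*1000
        print(q,r["score"],r["extent"],cv2.minAreaRect(w))
```

```text
[0.55768075 0.24838853 0.18644157] [ 3.14133442e+00 -6.66948332e-04  3.27576070e-01]
cap_grip 0.61 [279.8 226.1] [0.5563 0.25   0.125 ]
bottle 0.57 [248.3, 159.3, 311.6, 251.8] ((561.7548217773438, 251.61221313476562), (81.62217712402344, 51.222412109375), 19.085195541381836)
```

{"api": "apply_moves", "payload": {"commands": [[0, 0, 0, 0, 0.001, -0.03, 100], [0, 0, 0, 0, 0.001, -0.06, 100], [0, 0, 0, 0, 0.001, -0.09, 100], [0, 0, 0, 0, 0.001, -0.12, 100], [0, 0, 0, 0, 0.001, -0.12, 100]]}}

```text
time: 5.1
tool_pos: [0.5549, 0.249, 0.0612]
ee_rot: [3.141, 0.009, 0.328]
wrist_force: [-0.5, 0.1, 0.1]
width: 0.0941
finger_force: 0.0
```

{"api": "apply_moves", "payload": {"commands": [[0, 0, 0, 0, 0, 0, 40], [0, 0, 0, 0, 0, 0, 40], [0, 0, 0, 0, 0, 0, 40], [0, 0, 0, 0, 0, 0, 40], [0, 0, 0, 0, 0, 0, 40]]}}

```text
time: 5.6
tool_pos: [0.5583, 0.2505, 0.0666]
ee_rot: [3.141, -0.002, 0.329]
wrist_force: [-0.1, -0.3, -0.7]
width: 0.0572
finger_force: 0.0
```

{"api": "apply_moves", "payload": {"commands": [[0, 0, 0, 0, 0, 0, 20], [0, 0, 0, 0, 0, 0, 20], [0, 0, 0, 0, 0, 0, 20], [0, 0, 0, 0, 0, 0, 20], [0, 0, 0, 0, 0, 0, 20]]}}

```text
time: 6.1
tool_pos: [0.5582, 0.25, 0.0662]
ee_rot: [3.141, -0.001, 0.329]
wrist_force: [0.2, -2.9, 4.5]
width: 0.052
finger_force: 30.0
```

{"api": "apply_moves", "payload": {"commands": [[0, 0, 0, 0, 0, 0.005, 20], [0, 0, 0, 0, 0, 0.015, 20], [0, 0, 0, 0, 0, 0.03, 20], [0, 0, 0, 0, 0, 0.05, 20], [0, 0, 0, 0, 0, 0.07, 20]]}}

```text
time: 6.6
tool_pos: [0.5572, 0.2505, 0.136]
ee_rot: [-3.141, 0.001, 0.329]
wrist_force: [0.2, -0.1, -5.4]
width: 0.0516
finger_force: 30.0
```

{"api": "apply_moves", "payload": {"commands": [[0, 0, -0.02, -0.002, -0.01, 0, 20], [0, 0, -0.06, -0.007, -0.03, 0, 20], [0, 0, -0.1, -0.011, -0.06, 0, 20], [0, 0, -0.15, -0.016, -0.09, 0, 20], [0, 0, -0.2, -0.021, -0.12, 0, 20]]}}

```text
time: 7.1
tool_pos: [0.5354, 0.1286, 0.1343]
ee_rot: [3.141, 0.002, 0.126]
wrist_force: [1.0, -0.6, -5.9]
width: 0.0518
finger_force: 30.0
```

{"api": "apply_moves", "payload": {"commands": [[0, 0, -0.05, -0.006, -0.03, 0, 20], [0, 0, -0.1, -0.011, -0.06, 0, 20], [0, 0, -0.15, -0.016, -0.09, 0, 20], [0, 0, -0.2, -0.021, -0.12, 0, 20], [0, 0, -0.25, -0.026, -0.15, 0, 20]]}}

```text
time: 7.6
tool_pos: [0.5093, -0.0212, 0.1345]
ee_rot: [3.141, 0.002, -0.124]
wrist_force: [0.3, -0.2, -6.0]
width: 0.0517
finger_force: 30.0
```

{"api": "apply_moves", "payload": {"commands": [[0, 0, -0.06, -0.005, -0.03, 0, 20], [0, 0, -0.12, -0.01, -0.06, 0, 20], [0, 0, -0.18, -0.015, -0.09, 0, 20], [0, 0, -0.25, -0.02, -0.11, 0, 20], [0, 0, -0.31, -0.022, -0.12, 0, 20]]}}

```text
time: 8.1
tool_pos: [0.487, -0.1418, 0.1344]
ee_rot: [3.14, 0.002, -0.437]
wrist_force: [-0.8, 0.7, -6.5]
width: 0.0519
finger_force: 30.0
```

{"api": "apply_moves", "payload": {"commands": [[0, 0, 0, -0.002, -0.02, 0, 20], [0, 0, 0, -0.004, -0.035, 0, 20], [0, 0, 0, -0.004, -0.04, 0, 20], [0, 0, 0, -0.004, -0.04, 0, 20], [0, 0, 0, -0.004, -0.04, 0, 20]]}}

```text
time: 8.6
tool_pos: [0.4847, -0.1791, 0.1353]
ee_rot: [-3.141, 0.001, -0.431]
wrist_force: [-0.7, 0.7, -6.9]
width: 0.0517
finger_force: 30.0
```

Run:
```python
from h import *
o=get_obs(); print(o["tool_pos"],o["ee_rot"])
def rects(c,s,L):
  for q,z in L:
    for r in masks_of(c,q):
        cs=max(cv2.findContours(r["mask"].astype(np.uint8),0,1)[0],key=len).reshape(-1,2)
        w=np.array([at(s,p,z)[:2] for p in cs],np.float32)*1000
        print(c,q,round(r["score"],2),r["extent"],cv2.minAreaRect(w))
  for q,z in (("bottle",.07),("cap_grip",.195),("holder",0),("pocket",.004)):
    for r in place_of(c,q): print(c,q,round(r["score"],2),np.round(r["pixel"],1),at(s,r["pixel"],z))
s=snapshot("wrist"); save("w2",s["pixels"]); rects("wrist",s,(("bottle",.16),("cap",.2),("holder",.004)))
s=snapshot("top"); rects("top",s,(("cap",.2),("holder",.004)))
```

```text
[ 0.48465373 -0.17906916  0.13526621] [-3.14086894e+00  7.59501901e-04 -4.31051637e-01]
wrist bottle 0.56 [227.2, 179.3, 334.1, 290.6] ((504.2892150878906, -187.41717529296875), (50.29554748535156, 56.39977264404297), 64.5235595703125)
wrist cap 0.88 [226.3, 252.9, 333.7, 372.8] ((497.5076904296875, -183.83087158203125), (41.302345275878906, 33.90486145019531), 66.11876678466797)
wrist holder 0.61 [311.7, 97.9, 416.8, 258.3] ((470.50189208984375, -254.79537963867188), (93.27574157714844, 149.7247314453125), 65.11845397949219)
wrist bottle 0.67 [282.6 225.9] [ 0.4824 -0.1781  0.07  ]
wrist cap_grip 0.85 [280.1 321.3] [ 0.4833 -0.1771  0.195 ]
wrist holder 0.8 [362.1 180.8] [ 0.4709 -0.255   0.    ]
wrist pocket 0.71 [362.5 184.5] [ 0.4686 -0.2536  0.004 ]
top holder 0.56 [355.5, 275.1, 389.9, 301.6] ((422.3404235839844, -233.5043182373047), (86.5018539428711, 44.448883056640625), 62.543277740478516)
top bottle 0.43 [350.7 258. ] [ 0.4883 -0.1726  0.07  ]
top pocket 0.71 [380.9 265.5] [ 0.4695 -0.2596  0.004 ]
top pocket 0.21 [352.3 259.7] [ 0.4859 -0.1852  0.004 ]
```

View pics/w2.png

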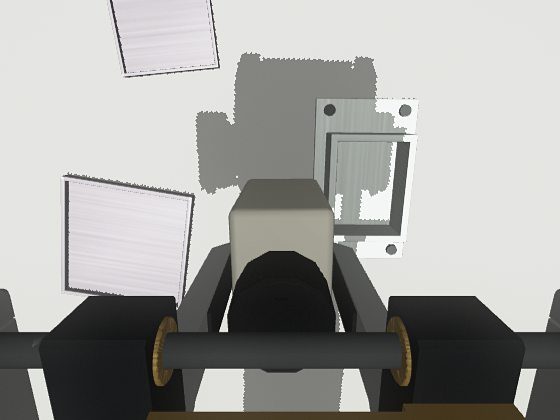

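The wrist view shows the bottle held straight, with its front shoulder edge at row 208. The holder is to the right of it, with bolts at (330,110), (405,110) and (391,249). I'll work out the offsets from those.

Run:
```python
from h import *
o=get_obs(); s=snapshot("wrist")
y=o["ee_rot"][2]; T=o["tool_pos"][:2]
R=np.array([[np.cos(y),np.sin(y)],[np.sin(y),-np.cos(y)]])  # columns tool x,y in world
loc=lambda p,z:(R.T@(at(s,p,z)[:2]-T)*1000).round(1)
print(o["tool_pos"],y)
for p in((233,208),(281,208),(331,208)): print("shoulder",loc(p,.1595))
for p in((244,180),(320,180)): print("base front",loc(p,.0695))
b=[at(s,p,.005)[:2] for p in((330,110),(405,110),(391,249))]
print("bolts",b,(b[0]+b[2])/2,np.degrees(np.arctan2(*(b[1]-b[2])[::-1])),np.degrees(np.arctan2(*(b[0]-b[1])[::-1])))
print("loc bolts mid",(R.T@((b[0]+b[2])/2-T)*1000))
for n,p,z in(("rim TL",(326,133),.036),("rim TR",(417,133),.036),("rim BR",(407,240),.036)): print(n,loc(p,z))
g=cv2.cvtColor(s["pixels"],cv2.COLOR_RGB2GRAY)
save("crop2",cv2.resize(s["pixels"][85:270,220:430],None,fx=3,fy=3,interpolation=2))
```

```text
[ 0.4847559  -0.17969827  0.13549962] -0.4312055975440032
shoulder [ 35.3 -23.6]
shoulder [35.3 -0.9]
shoulder [35.3 22.6]
base front [ 32.5 -28.2]
base front [32.6 27.4]
bolts [array([ 0.5427, -0.2523]), array([ 0.5152, -0.3119]), array([ 0.3975, -0.2564])] [ 0.4701  -0.25435] -25.24564978525991 65.2309560239854
loc bolts mid [17.88757406 73.94396968]
rim TL [64.7 35. ]
rim TR [ 64.6 107.9]
rim BR [-26.4 108.7]
```

View pics/crop2.png

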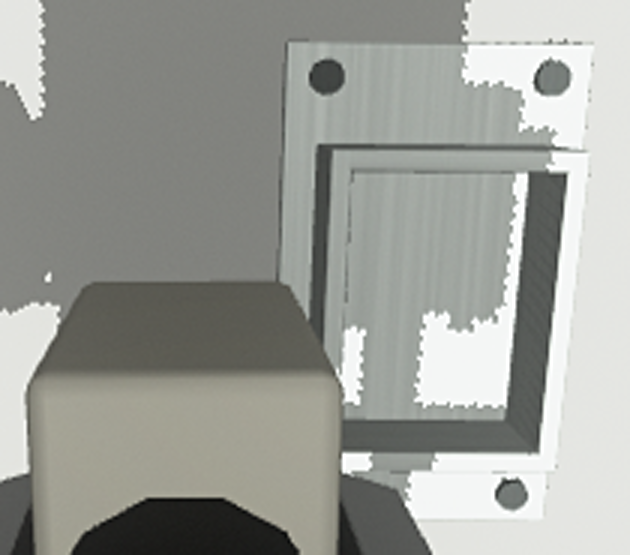

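{"api": "apply_moves", "payload": {"commands": [[0, 0, 0, -0.003, -0.02, 0, 20], [0, 0, 0, -0.008, -0.045, 0, 20], [0, 0, -0.004, -0.012, -0.065, 0, 20], [0, 0, -0.004, -0.013, -0.075, -0.01, 20], [0, 0, -0.004, -0.013, -0.075, -0.02, 20]]}}

```text
time: 9.9
tool_pos: [0.4717, -0.2558, 0.1149]
ee_rot: [3.142, -0.001, -0.437]
wrist_force: [-0.0, -0.0, -5.6]
width: 0.0517
finger_force: 30.0
```

{"api": "apply_moves", "payload": {"commands": [[0, 0, 0, 0, 0, -0.003, 20], [0, 0, 0, 0, 0, -0.003, 20], [0, 0, 0, 0, 0, -0.003, 20], [0, 0, 0, 0, 0, -0.003, 20], [0, 0, 0, 0, 0, -0.003, 20]]}}

```text
time: 10.4
tool_pos: [0.4722, -0.2545, 0.1131]
ee_rot: [3.141, -0.001, -0.435]
wrist_force: [1.5, 0.3, -6.2]
width: 0.052
finger_force: 30.0
```

Run:
```python
from h import *
o=get_obs(); print(o["tool_pos"],o["ee_rot"],o["wrist_force"])
s=snapshot("wrist")
for q,z in (("bottle",.0475),("cap_grip",.1725),("holder",0),("pocket",.004)):
    for r in place_of("wrist",q): print(q,round(r["score"],2),np.round(r["pixel"],1),at(s,r["pixel"],z))
save("crop3",cv2.resize(s["pixels"][110:330,160:420],None,fx=3,fy=2.7,interpolation=2))
```

```text
[ 0.47218115 -0.25448631  0.11309781] [ 3.14138883e+00 -1.08079813e-03 -4.34532901e-01] [ 1.46189102  0.29512127 -6.15959248]
bottle 0.98 [282.7 227.2] [ 0.4689 -0.2532  0.0475]
cap_grip 0.58 [279.3 317. ] [ 0.4725 -0.2528  0.1725]
```

View pics/crop3.png

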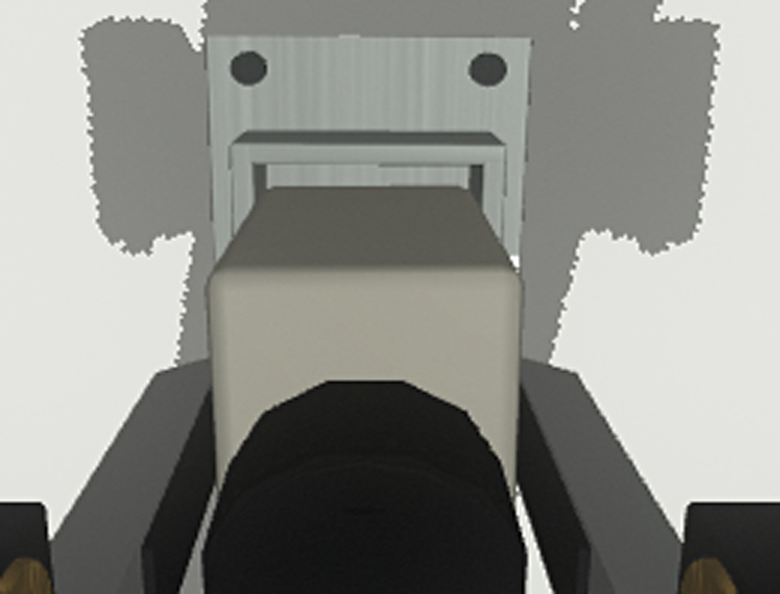

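The crop shows the bottle centred sideways: its base spans columns 262–472 and the pocket 253–485. Next is the fore-aft gap.

Run:
```python
from h import *
o=get_obs(); s=snapshot("wrist")
y=o["ee_rot"][2]; T=o["tool_pos"][:2]
R=np.array([[np.cos(y),np.sin(y)],[np.sin(y),-np.cos(y)]])
loc=lambda c,z:(R.T@(at(s,(c[0]/3+160,c[1]/2.7+110),z)[:2]-T)*1000).round(1)
bz=o["tool_pos"][2]+.0188-.085
for n,c,z in(("rim inner",(369,163),.036),("rim outer",(369,145),.036),("base front",(367,187),bz),("base front r2",(367,187),bz+.002),("shoulder",(367,268),bz+.09),("plate front",(369,37),.004),("holes",(367,68),.004)): print(n,loc(c,z))
```

```text
rim inner [38.1  0.4]
rim outer [43.   0.4]
base front [33.1 -0.2]
base front r2 [33.4 -0.1]
shoulder [34.6 -0.3]
plate front [71.8  0.5]
holes [62.5 -0. ]
```

{"api": "apply_moves", "payload": {"commands": [[0, 0, 0, 0, -0.0005, -0.006, 20], [0, 0, 0, 0, -0.0005, -0.012, 20], [0, 0, 0, 0, -0.0005, -0.018, 20], [0, 0, 0, 0, -0.0005, -0.024, 20], [0, 0, 0, 0, -0.0005, -0.03, 20]]}}

```text
time: 11.2
tool_pos: [0.4716, -0.2551, 0.0816]
ee_rot: [-3.142, 0.001, -0.435]
wrist_force: [0.7, -0.6, -5.5]
width: 0.0518
finger_force: 30.0
```

{"api": "apply_moves", "payload": {"commands": [[0, 0, 0, 0, 0, -0.004, 20], [0, 0, 0, 0, 0, -0.007, 20], [0, 0, 0, 0, 0, -0.01, 20], [0, 0, 0, 0, 0, -0.01, 20], [0, 0, 0, 0, 0, -0.01, 20]]}}

```text
time: 11.7
tool_pos: [0.4719, -0.2553, 0.0727]
ee_rot: [3.141, -0.0, -0.435]
wrist_force: [0.3, 0.0, -5.9]
width: 0.052
finger_force: 30.0
```

{"api": "apply_moves", "payload": {"commands": [[0, 0, 0, 0, 0, -0.001, 20], [0, 0, 0, 0, 0, -0.002, 20], [0, 0, 0, 0, 0, -0.0025, 20], [0, 0, 0, 0, 0, -0.003, 20], [0, 0, 0, 0, 0, -0.003, 20]]}}

```text
time: 12.2
tool_pos: [0.4718, -0.2553, 0.0702]
ee_rot: [3.141, -0.0, -0.435]
wrist_force: [-1.5, 0.6, -3.0]
width: 0.0518
finger_force: 30.0
```

Force is falling, so the bottle is seated. Release and rise straight up.

{"api": "apply_moves", "payload": {"commands": [[0, 0, 0, 0, 0, 0, 100], [0, 0, 0, 0, 0, 0, 100], [0, 0, 0, 0, 0, 0, 100], [0, 0, 0, 0, 0, 0, 100], [0, 0, 0, 0, 0, 0, 100]]}}

```text
time: 12.7
tool_pos: [0.472, -0.2554, 0.0698]
ee_rot: [3.141, -0.001, -0.435]
wrist_force: [-0.2, -0.0, 0.1]
width: 0.0884
finger_force: 0.0
```

{"api": "apply_moves", "payload": {"commands": [[0, 0, 0, 0, 0, 0, 100], [0, 0, 0, 0, 0, 0.03, 100], [0, 0, 0, 0, 0, 0.06, 100], [0, 0, 0, 0, 0, 0.09, 100], [0, 0, 0, 0, 0, 0.11, 100]]}}

```text
time: 13.2
tool_pos: [0.4724, -0.2557, 0.1821]
ee_rot: [3.141, -0.003, -0.435]
wrist_force: [-0.4, -0.7, -0.4]
width: 0.0939
finger_force: 0.0
```

{"api": "apply_moves", "payload": {"commands": [[0, 0, 0, 0, 0, 0.0, 100], [0, 0, 0, 0, 0, 0, 100], [0, 0, 0, 0, 0, 0, 100], [0, 0, 0, 0, 0, 0, 100], [0, 0, 0, 0, 0, 0, 100]]}}

```text
time: 13.7
tool_pos: [0.4712, -0.2548, 0.1781]
ee_rot: [-3.141, 0.003, -0.435]
wrist_force: [0.1, -0.3, -0.0]
width: 0.0942
finger_force: 0.0
```

Run:
```python
from h import *
o=get_obs(); print(o["tool_pos"],o["ee_rot"],o["wrist_force"])
for c in("wrist","top","scene"):
  s=snapshot(c)
  if c=="wrist": save("crop4",cv2.resize(s["pixels"][110:330,160:420],None,fx=2.5,fy=2.5,interpolation=2))
  for q,z in (("bottle",.004),("cap_grip",.129),("cap",.106),("holder",0),("pocket",.004)):
    for r in place_of(c,q): print(c,q,round(r["score"],2),np.round(r["pixel"],1),at(s,r["pixel"],z))
  for q,z in(("cap",.134),("bottle",.094)):
    for r in masks_of(c,q):
        cs=max(cv2.findContours(r["mask"].astype(np.uint8),0,1)[0],key=len).reshape(-1,2)
        w=np.array([at(s,p,z)[:2] for p in cs],np.float32)*1000
        print(c,q,round(r["score"],2),r["extent"],cv2.minAreaRect(w))
```

```text
[ 0.47121559 -0.25484408  0.17805589] [-3.14126703e+00  2.54118944e-03 -4.35185139e-01] [ 0.10508433 -0.29114878 -0.0105033 ]
wrist bottle 0.94 [282.4 191.9] [ 0.4711 -0.2549  0.004 ]
wrist cap_grip 0.77 [278.5 230.6] [ 0.4717 -0.2519  0.129 ]
wrist cap 0.56 [279.4 225.6] [ 0.4681 -0.2507  0.106 ]
wrist cap 0.18 [281.1 193.5] [ 0.4907 -0.2627  0.106 ]
wrist cap 0.85 [251.5, 197.0, 313.0, 259.3] ((473.01220703125, -255.23501586914062), (41.880977630615234, 47.484596252441406), 65.03712463378906)
wrist cap 0.5 [236.8, 119.9, 328.0, 257.0] ((496.8409423828125, -265.70977783203125), (57.93161392211914, 94.58041381835938), 64.82534790039062)
wrist cap 0.19 [20.5, 188.0, 136.0, 302.6] ((520.5059814453125, -118.87788391113281), (79.57764434814453, 79.62458801269531), 55.48152160644531)
wrist bottle 0.84 [248.7, 158.0, 314.4, 260.1] ((490.13775634765625, -262.9446716308594), (51.201576232910156, 50.6940803527832), 66.4566421508789)
top bottle 0.59 [377.6 265.6] [ 0.4694 -0.2509  0.004 ]
top cap_grip 0.42 [388.9 262.9] [ 0.4732 -0.2555  0.129 ]
top cap 0.72 [289.8 252.8] [ 0.5022 -0.02    0.1
[... 427 characters left out ...]
 ]
scene cap_grip 0.56 [262.7 136.9] [ 0.4735 -0.2542  0.129 ]
scene cap_grip 0.49 [204.7 256. ] [0.8349 0.1282 0.129 ]
scene cap 0.7 [264.7 179.9] [ 0.5694 -0.0896  0.106 ]
scene cap 0.63 [263.6 140.9] [ 0.459  -0.2733  0.106 ]
scene holder 0.85 [264.  178.3] [ 0.4679 -0.2576  0.    ]
scene holder 0.42 [299.7 225.5] [ 0.5172 -0.0132  0.    ]
scene pocket 0.69 [264.5 181.4] [ 0.4796 -0.236   0.004 ]
scene cap 0.49 [253.2, 131.0, 272.7, 151.5] ((486.4983825683594, -229.0581817626953), (96.60626983642578, 44.283565521240234), 58.793968200683594)
scene bottle 0.86 [249.0, 145.8, 278.2, 173.1] ((499.5303649902344, -204.53054809570312), (157.25230407714844, 74.10507202148438), 59.492923736572266)
```

View pics/crop4.png

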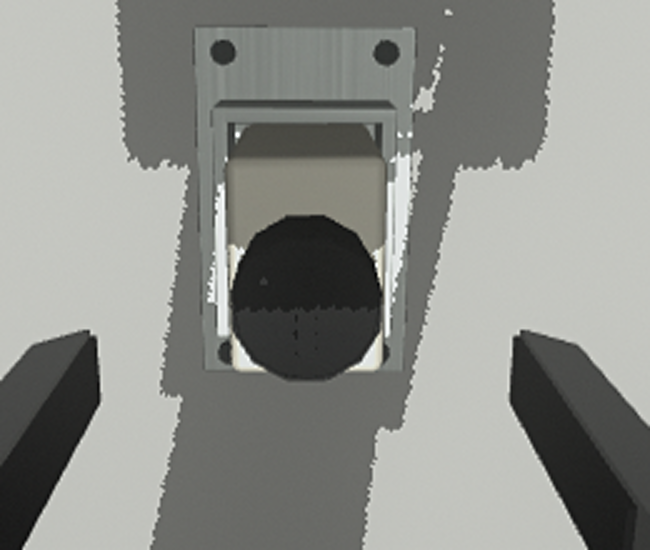

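The bottle is home in the pocket. The cap axis is about 2 mm behind the tool, so I'll shift, descend and grip.

{"api": "apply_moves", "payload": {"commands": [[0, 0, 0, -0.0015, 0.0007, -0.01, 100], [0, 0, 0, -0.0015, 0.0007, -0.03, 100], [0, 0, 0, -0.0015, 0.0007, -0.05, 100], [0, 0, 0, -0.0015, 0.0007, -0.065, 100], [0, 0, 0, -0.0015, 0.0007, -0.07, 100]]}}

```text
time: 15.4
tool_pos: [0.4689, -0.2536, 0.1068]
ee_rot: [-3.141, 0.004, -0.435]
wrist_force: [0.3, -0.3, 0.3]
width: 0.094
finger_force: 0.0
```

{"api": "apply_moves", "payload": {"commands": [[0, 0, 0, 0, 0, 0, 48], [0, 0, 0, 0, 0, 0, 48], [0, 0, 0, 0, 0, 0, 48], [0, 0, 0, 0, 0, 0, 48], [0, 0, 0, 0, 0, 0, 48]]}}

```text
time: 15.9
tool_pos: [0.4706, -0.2547, 0.1102]
ee_rot: [3.141, -0.001, -0.435]
wrist_force: [0.2, -0.5, 0.2]
width: 0.0573
finger_force: 0.0
```

{"api": "apply_moves", "payload": {"commands": [[0, 0, 0, 0, 0, 0, 15], [0, 0, 0, 0, 0, 0, 15], [0, 0, 0, 0, 0, 0, 15], [0, 0, 0, 0, 0, 0, 15], [0, 0, 0, 0, 0, 0, 15]]}}

```text
time: 16.4
tool_pos: [0.4702, -0.2548, 0.1096]
ee_rot: [3.141, -0.0, -0.435]
wrist_force: [-0.5, -0.9, 1.1]
width: 0.0414
finger_force: 30.0
```

{"api": "apply_moves", "payload": {"commands": [[0, 0, 0, 0, 0, -0.002, 15], [0, 0, 0, 0, 0, -0.004, 15], [0, 0, 0, 0, 0, -0.006, 15], [0, 0, 0, 0, 0, -0.008, 15], [0, 0, 0, 0, 0, -0.008, 15]]}}

```text
time: 16.9
tool_pos: [0.4704, -0.2549, 0.1046]
ee_rot: [3.141, -0.002, -0.435]
wrist_force: [-6.3, 0.7, 13.2]
width: 0.0419
finger_force: 30.0
```

{"api": "apply_moves", "payload": {"commands": [[0, 0, 0, 0, 0, 0, 15], [0, 0, 0, 0, 0, 0, 15], [0, 0, 0, 0, 0, 0, 15], [0, 0, 0, 0, 0, 0, 15], [0, 0, 0, 0, 0, 0, 15]]}}

```text
time: 17.4
tool_pos: [0.4704, -0.2549, 0.1049]
ee_rot: [3.141, -0.002, -0.435]
wrist_force: [-4.2, 2.1, 12.7]
width: 0.0417
finger_force: 30.0
```

{"api": "apply_moves", "payload": {"commands": [[0, 0, 0, 0, 0, -0.002, 15], [0, 0, 0, 0, 0, -0.004, 15], [0, 0, 0, 0, 0, -0.005, 15], [0, 0, 0, 0, 0, -0.005, 15], [0, 0, 0, 0, 0, -0.005, 15]]}}

```text
time: 17.9
tool_pos: [0.4707, -0.255, 0.1015]
ee_rot: [3.14, -0.003, -0.435]
wrist_force: [-6.6, 2.1, 18.1]
width: 0.0419
finger_force: 30.0
```

Run:
```python
from h import *
o=get_obs(); print(o["tool_pos"],o["ee_rot"],o["wrist_force"],o["wrist_torque"])
```

```text
[ 0.47065278 -0.25503929  0.10146361] [ 3.14033977 -0.00335028 -0.43516914] [-6.5653356   2.07257376 18.12555363] [0.58197595 1.22186854 0.03432529]
```

18 N means the liner is at about 7.5 mm, so I'll turn anticlockwise now.

{"api": "apply_moves", "payload": {"commands": [[0, 0, 0.06, 0, 0, 0, 15], [0, 0, 0.14, 0, 0, 0, 15], [0, 0, 0.22, 0, 0, 0, 15], [0, 0, 0.3, 0, 0, 0, 15], [0, 0, 0.38, 0, 0, 0, 15]]}}

```text
time: 18.4
tool_pos: [0.4718, -0.2552, 0.1018]
ee_rot: [3.139, -0.005, -0.052]
wrist_force: [-3.5, 2.5, 17.9]
width: 0.0419
finger_force: 30.0
```

Run:
```python
from h import *
o=get_obs(); print(o["tool_pos"],o["ee_rot"],o["wrist_force"],o["wrist_torque"])
```

```text
[ 0.47177291 -0.25524311  0.10176643] [ 3.13872121 -0.00541103 -0.05203999] [-3.53157164  2.53586562 17.89613398] [ 0.5699896   0.81574808 -0.10142745]
```

{"api": "apply_moves", "payload": {"commands": [[0, 0, 0.08, 0, 0, 0, 15], [0, 0, 0.17, 0, 0, 0, 15], [0, 0, 0.26, 0, 0, 0, 15], [0, 0, 0.35, 0, 0, 0, 15], [0, 0, 0.44, 0, 0, 0, 15]]}}

```text
time: 18.9
tool_pos: [0.4719, -0.2547, 0.1017]
ee_rot: [3.138, -0.004, 0.388]
wrist_force: [-3.8, 3.1, 17.7]
width: 0.0417
finger_force: 30.0
```

{"api": "apply_moves", "payload": {"commands": [[0, 0, 0.1, 0, 0, 0, 15], [0, 0, 0.2, 0, 0, 0, 15], [0, 0, 0.3, 0, 0, 0, 15], [0, 0, 0.4, 0, 0, 0, 15], [0, 0, 0.5, 0, 0, 0, 15]]}}

```text
time: 19.4
tool_pos: [0.4717, -0.2544, 0.1017]
ee_rot: [3.137, -0.002, 0.889]
wrist_force: [-4.3, 5.0, 17.8]
width: 0.0416
finger_force: 30.0
```

Run:
```python
from h import *
o=get_obs(); print(o["tool_pos"],o["ee_rot"],o["wrist_force"],o["wrist_torque"],o["width"])
```

```text
[ 0.47174736 -0.25435113  0.10166813] [ 3.13681699e+00 -2.18499788e-03  8.88955002e-01] [-4.2977469   5.02677181 17.79263165] [ 0.84328993  0.85640134 -0.14508898] 0.041641003087794025
```

Turned 76°, so lift slowly and watch the force.

{"api": "apply_moves", "payload": {"commands": [[0, 0, 0, 0, 0, 0.004, 15], [0, 0, 0, 0, 0, 0.008, 15], [0, 0, 0, 0, 0, 0.012, 15], [0, 0, 0, 0, 0, 0.016, 15], [0, 0, 0, 0, 0, 0.018, 15]]}}

```text
time: 19.9
tool_pos: [0.47, -0.2543, 0.1142]
ee_rot: [-3.141, 0.0, 0.885]
wrist_force: [-0.1, -0.3, -0.3]
width: 0.0419
finger_force: 30.0
```

{"api": "apply_moves", "payload": {"commands": [[0, 0, 0, 0, 0, 0.002, 15], [0, 0, 0, 0, 0, 0.006, 15], [0, 0, 0, 0, 0, 0.01, 15], [0, 0, 0, 0, 0, 0.016, 15], [0, 0, 0, 0, 0, 0.024, 15]]}}

```text
time: 20.4
tool_pos: [0.4701, -0.2544, 0.1387]
ee_rot: [-3.141, 0.0, 0.885]
wrist_force: [-0.8, 1.3, -0.4]
width: 0.042
finger_force: 30.0
```

{"api": "apply_moves", "payload": {"commands": [[0, 0, 0, 0, 0, 0.01, 15], [0, 0, 0, 0, 0, 0.02, 15], [0, 0, 0, 0, 0, 0.03, 15], [0, 0, 0, 0, 0, 0.035, 15], [0, 0, 0, 0, 0, 0.035, 15]]}}

```text
time: 20.9
tool_pos: [0.4708, -0.2548, 0.1749]
ee_rot: [3.139, -0.0, 0.885]
wrist_force: [-0.2, -0.5, -1.4]
width: 0.0417
finger_force: 30.0
```

Run:
```python
from h import *
o=get_obs(); print(o["tool_pos"],o["ee_rot"],o["wrist_force"])
a=snapshot("wrist")["pixels"]; b=snapshot("scene")["pixels"]
save("chk",np.hstack([cv2.resize(a,None,fx=.75,fy=.75),cv2.resize(b[60:270,180:370],(380,420))[:315]]))
```

```text
[ 0.47079934 -0.25484687  0.17493432] [ 3.13909593e+00 -2.42836198e-04  8.84821773e-01] [-0.24448349 -0.50510805 -1.40107058]
```

View pics/chk.png

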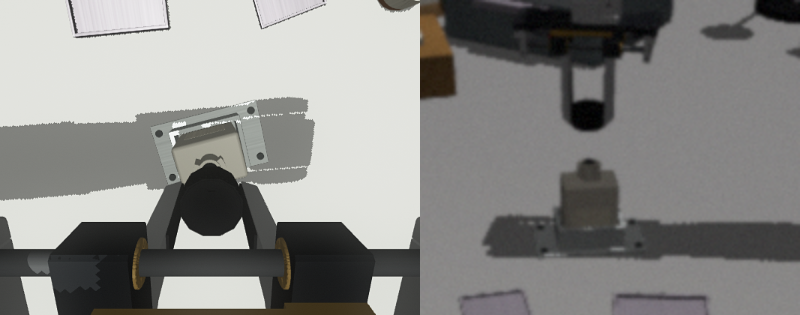

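The cap is off and held, and the bottle's neck is bare in the holder. I'll move to the dish, stopping a little short to look.

{"api": "apply_moves", "payload": {"commands": [[0, 0, 0, 0.002, 0.01, 0, 15], [0, 0, 0, 0.006, 0.035, 0, 15], [0, 0, 0, 0.011, 0.065, 0, 15], [0, 0, 0, 0.016, 0.095, 0, 15], [0, 0, 0, 0.021, 0.125, 0, 15]]}}

```text
time: 21.5
tool_pos: [0.4909, -0.1276, 0.1728]
ee_rot: [-3.14, 0.0, 0.885]
wrist_force: [1.3, 0.5, -0.3]
width: 0.0421
finger_force: 30.0
```

{"api": "apply_moves", "payload": {"commands": [[0, 0, 0, 0.005, 0.03, -0.01, 15], [0, 0, 0, 0.01, 0.06, -0.025, 15], [0, 0, 0, 0.014, 0.085, -0.04, 15], [0, 0, 0, 0.017, 0.1, -0.05, 15], [0, 0, 0, 0.018, 0.107, -0.055, 15]]}}

```text
time: 22.0
tool_pos: [0.5081, -0.0203, 0.1167]
ee_rot: [-3.139, 0.001, 0.887]
wrist_force: [0.1, -1.0, -1.0]
width: 0.0417
finger_force: 30.0
```

{"api": "apply_moves", "payload": {"commands": [[0, 0, 0, 0, 0, 0, 15], [0, 0, 0, 0, 0, 0, 15], [0, 0, 0, 0, 0, 0, 15], [0, 0, 0, 0, 0, 0, 15], [0, 0, 0, 0, 0, 0, 15]]}}

```text
time: 22.5
tool_pos: [0.5095, -0.0231, 0.119]
ee_rot: [3.141, -0.0, 0.884]
wrist_force: [-0.4, 0.0, -0.9]
width: 0.042
finger_force: 30.0
```

Run:
```python
from h import *
o=get_obs(); print(o["tool_pos"],o["ee_rot"],o["wrist_force"])
for c in("wrist","scene"):
  s=snapshot(c)
  if c=="wrist": save("w5",s["pixels"])
  for q,z in (("cap",o["tool_pos"][2]-.003),("dish_floor",.004),("dish",0)):
    for r in place_of(c,q): print(c,q,round(r["score"],2),np.round(r["pixel"],1),at(s,r["pixel"],z))
  for r in masks_of(c,"dish"):
        cs=max(cv2.findContours(r["mask"].astype(np.uint8),0,1)[0],key=len).reshape(-1,2)
        w=np.array([at(s,p,.008)[:2] for p in cs],np.float32)*1000
        print(c,"dish",round(r["score"],2),r["extent"],cv2.minAreaRect(w))
```

```text
[ 0.50949647 -0.02314968  0.11900975] [ 3.14065448e+00 -4.06650269e-04  8.83735049e-01] [-0.40566391  0.02609383 -0.85438433]
wrist cap 0.83 [277.2 256.6] [ 0.5072 -0.0214  0.116 ]
wrist dish_floor 0.97 [509.9 210.7] [ 0.6659 -0.1559  0.004 ]
wrist dish_floor 0.59 [282.8 207.1] [ 0.5102 -0.0237  0.004 ]
wrist dish 0.83 [504.3 205. ] [ 0.6661 -0.1506  0.    ]
wrist dish 0.61 [283.7 206. ] [ 0.5108 -0.0242  0.    ]
wrist dish 0.86 [204.9, 134.9, 348.3, 256.5] ((511.239990234375, -19.58636474609375), (113.5858383178711, 121.34146118164062), 55.85519790649414)
wrist dish 0.63 [248.7, 0.0, 277.8, 6.2] ((599.5262451171875, 112.13758850097656), (3.4827897548675537, 20.523948669433594), 50.710533142089844)
wrist dish 0.62 [452.2, 149.6, 560.0, 262.3] ((665.5739135742188, -151.4783935546875), (85.39895629882812, 85.76602172851562), 70.75398254394531)
scene cap 0.67 [303.  181.4] [ 0.5067 -0.0213  0.116 ]
scene dish_floor 0.76 [285.9 274.9] [0.6521 0.1286 0.004 ]
scene dish_floor 0.7 [296.5 219.9] [ 0.5133 -0.0326  0.004 ]
scene dish_floor 0.7 [216.5 218. ] [ 0.6754 -0.1442  0.004 ]
scene dish_floor 0.19 [265.6 178.3] [ 0.4678 -0.2492  0.004 ]
scene dish 0.9 [287.2 278.8] [0.6542 0.1368 0.    ]
scene dish 0.85 [301.4 227. ] [ 0.5174 -0.0058  0.    ]
scene dish 0.74 [275.7, 207.2, 330.1, 236.6] ((510.2709045410156, -18.127227783203125), (135.23199462890625, 121.6170654296875), 57.136871337890625)
scene dish 0.71 [267.6, 262.2, 311.8, 290.7] ((651.14599609375, 139.6322479248047), (92.5512924194336, 84.98580932617188), 61.6130485534668)
scene dish 0.66 [200.7, 204.6, 237.2, 225.5] ((669.2611083984375, -148.41661071777344), (91.89193725585938, 80.33306884765625), 70.11233520507812)
```

View pics/w5.png

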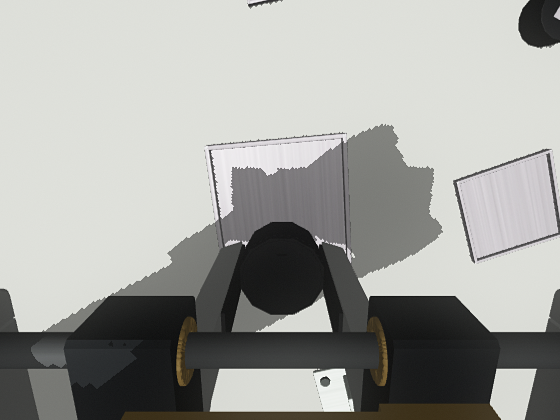

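The wrist view shows the cap at (282,268) over the 120 mm dish, whose centre I put at about (0.510, −0.0235). Descend.

{"api": "apply_moves", "payload": {"commands": [[0, 0, 0, 0.001, -0.001, -0.02, 15], [0, 0, 0, 0.001, -0.001, -0.045, 15], [0, 0, 0, 0.001, -0.001, -0.07, 15], [0, 0, 0, 0.001, -0.001, -0.09, 15], [0, 0, 0, 0.001, -0.001, -0.1, 15]]}}

```text
time: 23.5
tool_pos: [0.5088, -0.0232, 0.0163]
ee_rot: [-3.139, 0.002, 0.885]
wrist_force: [0.4, 0.4, -0.9]
width: 0.0416
finger_force: 30.0
```

{"api": "apply_moves", "payload": {"commands": [[0, 0, 0, 0, 0, -0.002, 15], [0, 0, 0, 0, 0, -0.004, 15], [0, 0, 0, 0, 0, -0.006, 15], [0, 0, 0, 0, 0, -0.008, 15], [0, 0, 0, 0, 0, -0.008, 15]]}}

```text
time: 24.0
tool_pos: [0.5105, -0.0236, 0.0109]
ee_rot: [3.141, -0.0, 0.885]
wrist_force: [0.2, -0.1, -0.4]
width: 0.0418
finger_force: 30.0
```

{"api": "apply_moves", "payload": {"commands": [[0, 0, 0, 0, 0, -0.001, 15], [0, 0, 0, 0, 0, -0.002, 15], [0, 0, 0, 0, 0, -0.003, 15], [0, 0, 0, 0, 0, -0.003, 15], [0, 0, 0, 0, 0, -0.003, 15]]}}

```text
time: 24.5
tool_pos: [0.5103, -0.0235, 0.0076]
ee_rot: [3.141, -0.0, 0.885]
wrist_force: [0.4, 0.2, 0.5]
width: 0.0416
finger_force: 30.0
```

{"api": "apply_moves", "payload": {"commands": [[0, 0, 0, 0, 0, -0.0005, 15], [0, 0, 0, 0, 0, -0.001, 15], [0, 0, 0, 0, 0, -0.001, 15], [0, 0, 0, 0, 0, -0.001, 15], [0, 0, 0, 0, 0, -0.001, 15]]}}

```text
time: 25.0
tool_pos: [0.5104, -0.0235, 0.0075]
ee_rot: [3.141, -0.0, 0.885]
wrist_force: [-2.1, 0.6, 5.5]
width: 0.0422
finger_force: 30.0
```

Contact at 5.5 N, so open partly (the dish walls are close) and rise.

{"api": "apply_moves", "payload": {"commands": [[0, 0, 0, 0, 0, 0.001, 15], [0, 0, 0, 0, 0, 0.001, 62], [0, 0, 0, 0, 0, 0.001, 62], [0, 0, 0, 0, 0, 0.001, 62], [0, 0, 0, 0, 0, 0.001, 62]]}}

```text
time: 25.5
tool_pos: [0.5101, -0.0235, 0.0073]
ee_rot: [-3.141, 0.0, 0.885]
wrist_force: [0.0, -1.0, 1.3]
width: 0.0583
finger_force: 0.0
```

{"api": "apply_moves", "payload": {"commands": [[0, 0, 0, 0, 0, 0, 62], [0, 0, 0, 0, 0, 0.01, 62], [0, 0, 0, 0, 0, 0.03, 62], [0, 0, 0, 0, 0, 0.06, 62], [0, 0, 0, 0, 0, 0.1, 62]]}}

```text
time: 26.0
tool_pos: [0.5089, -0.0233, 0.1074]
ee_rot: [-3.138, 0.002, 0.885]
wrist_force: [1.0, 0.1, 0.1]
width: 0.0584
finger_force: 0.0
```

{"api": "apply_moves", "payload": {"commands": [[0, 0, 0, 0, 0, 0.03, 62], [0, 0, 0, 0, 0, 0.06, 62], [0, 0, 0, 0, 0, 0.08, 62], [0, 0, 0, 0, 0, 0.08, 62], [0, 0, 0, 0, 0, 0.08, 62]]}}

```text
time: 26.5
tool_pos: [0.5103, -0.0235, 0.1877]
ee_rot: [3.141, -0.0, 0.885]
wrist_force: [-0.5, 1.0, -0.1]
width: 0.0588
finger_force: 0.0
```

Run:
```python
from h import *
o=get_obs(); print(o["tool_pos"],o["wrist_force"],o["width"])
s=snapshot("wrist")
for q,z in (("cap",.004),("cap_grip",.027),("dish_floor",.004)):
    for r in place_of("wrist",q): print(q,round(r["score"],2),np.round(r["pixel"],1),at(s,r["pixel"],z))
b=snapshot("scene")["pixels"]
save("fin",np.hstack([cv2.resize(s["pixels"],None,fx=.75,fy=.75),cv2.resize(b[100:310,180:370],(380,420))[:315]]))
```

```text
[ 0.51025786 -0.02349352  0.18768933] [-0.53125963  1.0277593  -0.09915346] 0.05878121030481294
cap 0.71 [278.9 194.9] [ 0.5052 -0.0248  0.004 ]
cap_grip 0.82 [280.4 194.1] [ 0.5103 -0.0212  0.027 ]
```

View pics/fin.png

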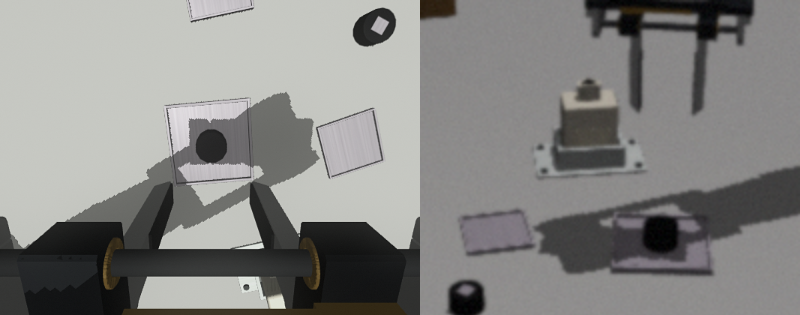

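The cap stands upright in the middle of the large dish at (211,146), the bottle is home in the holder, and the gripper is clear. I'll hand in.

```bash
python3 -c "
from bench import *
print(close_job())"
```

```text
the job is handed in; nothing more can be done
None
```

The bottle is fully home in the holder with its neck bare, the cap stands right way up in the middle of the 120 mm dish, the jar, beaker and puck were not touched, and I handed the job in after about 27 s of the 64 s allowed.

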